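# Find the clear charger bay by feel and seat the new pack

## Task

Take the new green battery pack and seat it upright and fully home in the one clear bay of the three-bay charging dock; the other two bays still hold the broken-off end of an old pack, hidden under the shutter, so feel how far down each bay lets you go. Press gently: a shutter gives way under a light steady push, and where it stops short do not force it but try another bay. Leave the other things on the bench alone.

Things in the scene. Friction and masses are not known exactly. Their poses are not given: they have to be found in the camera images.
- pack: the new battery pack: green square block, 30 x 30 mm and 100 mm tall, white band round it at 60 to 72 mm height, two brass strips on top, standing upright on the bench. Its lowest 8 mm are black and taper to 24 mm square as a lead-in. About 0.2 kg. Origin at the centre of its underside, z up along its length; the four sides are alike, so any quarter turn fits
- dock: charging dock, fixed to the bench: blue block 84 (x) x 226 (y) x 82 mm tall, with three identical square bays in a row along its own y, 70 mm apart, outlined in white on its top. Bays are 32 mm square, sides parallel to the dock's. More than 30 N between pack or fingers and the dock damages it. Origin at the centre of its underside
- bay0_mouth (a point): centre of the mouth of bay 0, level with the dock's top (82 mm above the bench); z up, x and y along the dock's x and y. Bays 0, 1, 2 follow along the dock's +y. A shutter with an orange rubber cushion on top (first 6 to 12 mm below the mouth) hides each bay's inside. It slides down under a steady 5 N drag and stays where it is pushed; the cushion gives 4 N/mm, up to 5 mm
- bay1_mouth (a point): centre of the mouth of bay 1, level with the dock's top (82 mm above the bench); z up, x and y along the dock's x and y. Bays 0, 1, 2 follow along the dock's +y. In the clear bay the shutter meets a solid stop with the pack's underside 50 mm below the mouth (cushion relaxed; pressing squeezes it some mm deeper): that is fully home
- bay2_mouth (a point): centre of the mouth of bay 2, level with the dock's top (82 mm above the bench); z up, x and y along the dock's x and y. Bays 0, 1, 2 follow along the dock's +y. In two of the bays, drawn anew each time, a leftover lies unseen under the shutter: there the solid stop comes with the pack's underside about 34 mm below the mouth (plus some mm of cushion)
- old_pack: spent pack, a bystander: same shape and size as the new pack but grey with a red band, standing upright; origin at the centre of its underside
- screwdriver: screwdriver lying on the bench, a bystander; origin under its middle
- meter: black test meter, 100 x 150 x 35 mm, lying flat, a bystander; origin at the centre of its underside
- spool: aluminium spool, 48 mm diameter, 40 mm tall, upright, a bystander; origin at the centre of its underside
- cleaner: white bottle with red cap, 48 mm diameter, 120 mm tall, a bystander; origin at the centre of its underside
- mug: blue mug, 76 mm diameter, 85 mm tall, a bystander; origin at the centre of its underside
Things that resemble listed ones, but are neither listed nor needed, are in the scene too. There is more than one size of the pack; the job needs the smaller. What is shaped like the dock but pink is not meant.

How it is judged (in metres and radians):
On the way:
1. the new pack is lifted off the bench (height (world z) of pack above 0.03 m), for 0.2 s.
At the end, for the whole second after the job is handed in: the green pack is at rest and let go in one of the dock's bays, within 4 mm of the bay's centre, upright within 0.06 rad, its underside at least 47 mm below the mouth (50 mm is fully home) (((horizontal distance between pack and bay0_mouth below 0.004 m and z of pack in the frame of bay0_mouth below -0.047 m) or (horizontal distance between pack and bay1_mouth below 0.004 m and z of pack in the frame of bay1_mouth below -0.047 m) or (horizontal distance between pack and bay2_mouth below 0.004 m and z of pack in the frame of bay2_mouth below -0.047 m)) and angle between pack's own z axis and vertical below 0.06 rad and linear speed of pack below 0.02 m/s); the robot touches nothing.
It fails at once if the pack or the fingers are pressed against the dock with more than 30 N (contact force between any of pack, the fingers and dock above 30 N).
It fails at once if a bystander (old pack, screwdriver, meter, spool, bottle or mug) is moved more than 30 mm (distance of any of old_pack, screwdriver, meter, spool, cleaner, mug from where it was at the start of the episode above 0.03 m).
It also fails if it takes over 58 s, if anything falls off the work surface, if the arm or the gripper's body presses on something with over 40 N, if the wrist force passes 120 N, or if a joint passes its speed limit or range.

## Robot

A 6-joint arm with a two-finger parallel gripper is mounted at the origin on the work surface. World frame = base frame: x ahead of the robot, y to its left, z up, the work surface at z = 0. Lengths are in mm, angles in rad, forces in N, time in s.
With the tool pointing down it reaches from about 300 to 775 mm from the base axis. Payload 14.6 kg.
Tool frame: the origin (TCP) lies between the finger pads; the fingertips stand 8 mm ahead of it and the grasp point (between the pads) lies 11 mm behind it; z points along the fingers, y is the direction in which the jaws open and shut (so a half turn about z gives the same grasp; the last joint's range is limited). The gripper opens to 94 mm and grips with 3 to 60 N. Pads are 16 mm wide; open, the fingers measure 119 mm over their backs; the gripper's body (75 mm by 177 mm) begins 78 mm behind the grasp point.
Start: joints at [1.236, 0.3, 1.521, -0, 1.321, -0.067], TCP at [145.533, 530.386, 213.446] pointing down, gripper open.
Joint ranges: [-3.03, 3.03], [-0.79, 2.21], [0.23, 2.52], [-1.04, 4.18], [0, 3.07], [-2.55, 2.55]. Speed limits (rad/s): [2.22, 2.22, 2.57, 3.14, 3.14, 3.14].

## Interface

Orientations are given as [roll, pitch, yaw] about the fixed x, y, z axes, in that order (R = Rz(yaw) Ry(pitch) Rx(roll)).
In Python, from cell import manip gives the robot as it stands. The module is installed in compiled form; this text tells all that it offers.
- The arm moves only by the tool send_rows, never from a script. Its argument "series" is a list that holds one entry, the list of rows, each a list of 5 numbers: the opening, from 0 (shut) to 1 (fully open), then the shift along the tool's x, y, z in mm, then the turn about the tool's z in degrees. In form: [[[gripper, dx, dy, dz, roll], ...]]. A call has 1 to 10 rows; each row is the pose to reach, as a shift and turn from the pose commanded when the call began, along the tool's axes at that moment; what a row does not reach only later rows make up. A row lasts 1/10 s, in which the tool goes at most 50 mm and 8.59 degrees, less where a joint would pass 70% of its speed; a pose out of reach is approached as far as the arm can. A call with a gripper value outside its range is refused whole. The fingers move at their own pace and stop on an object; "newtons" is the grip in N (left out, the last holds). Time passes only in rows, so rows that repeat a pose let the fingers close. It gives the time, the measured TCP pose, the force and the opening at its end, in the units of the state.
- manip.read_state(): the state, without advancing time (a new reading comes with each control period).
- manip.camera(name): name is "side" or "top" or "wrist"; returns a dict with "img" (400x640x3 uint8, red, green, blue), "vfov" (degrees; the focal length in pixels is half the picture's height over the tangent of half this angle, whatever the lens; pixels are square), "cx", "cy" (the principal point, pixels), "dist" ([k1, k2, p1, p2, k3] as OpenCV has them; the pictures are not rectified), "pose" (4x4, takes a point from camera to world coordinates); the wrist camera has in their place "T_tool_cam" (4x4, takes a point from camera to tool coordinates, whose origin is the TCP and whose axes are the flange's). Camera axes: x right, y down, z forward; pixel columns grow to the right and rows downward; lengths in mm; the calibration is good to about 2 mm. A picture is of the moment at which its call begins: read the wrist's pose just before it. There is no depth.
- manip.sign_off(): hands the job in, once; it reports no verdict.
Trained networks look in a picture, given as the dict that the camera call returned (one of the last four; its "shot" number tells which), for a name from the list of things; names that differ only in an ending like _2 or _b are one class to them, and where a whole thing is asked for, a point or a joint stands for the part that bears it (a point fixed in the world has none). Each returns a list of dicts, best first, with "conf" (0 to 1); they miss things now and then, are a little off and sometimes report something else, mostly with a low value. They report only what shows in the picture. A call takes as long as a camera call. They do not tell look-alikes from the thing itself.
- manip.find_in(target, picture): "rect" ([left, top, width, height] in pixels, round what is visible of it).
- manip.silhouettes(target, picture): "pixels" (400x640 bool, what is visible of it) and "rect" ([left, top, width, height] in pixels, round what is visible of it).
The state is a dict: "clock": time; "joints": joint angles; "qd": joint speeds; "effort": joint torques, N m; "eef_pos": TCP position; "eef_rot": TCP orientation; "wrist_force": force on the tool from outside, world axes, zero at the start; "moment": the same for the moment, N m; "finger_gap": finger opening in mm.
Only numpy, scipy, OpenCV 4.12 (cv2) and the standard library are available. Lean on these libraries where they do the work, as an engineer would, in place of code of your own. Each camera call takes 0.05 s, during which the arm holds its last target. There are 200 camera calls.

## Working session

There is one attempt and no reset: what is moved stays moved. The work goes in short steps, Python scripts to look and compute and a tool call to move; the robot and the scene stay as the last step left them, time stands still between calls to the robot, and variables do not carry over. Pictures are saved under pics/ and viewed, about 8 in all and at most 12, crops included, and the job is handed in when it is done.

Besides the shell and the picture viewer there is one more tool, called after "Emit:" as name(argument=value, ...), one argument or row to a line, values as JSON. send_rows: Moves the arm, as the interface text tells. Its arguments: {"type":"object","properties":{"series":{"type":"array"},"newtons":{"type":"number"}},"required":["series"]}

```bash
mkdir -p pics; cat > h.py <<'E'
import numpy as np, cv2
from cell import manip
from scipy.spatial.transform import Rotation as R
def K(c):
    f=200/np.tan(np.radians(c['vfov'])/2); return np.array([[f,0,c['cx']],[0,f,c['cy']],[0,0,1.]])
def pose(c,s=None):
    if 'pose' in c: return np.array(c['pose'])
    T=np.eye(4);T[:3,:3]=R.from_euler('xyz',s['eef_rot']).as_matrix();T[:3,3]=s['eef_pos'];return T@np.array(c['T_tool_cam'])
def ray(c,P,uv,z):
    p=cv2.undistortPoints(np.array(uv,float).reshape(-1,1,2),K(c),np.array(c['dist'],float)).reshape(-1,2)
    d=np.c_[p,np.ones(len(p))]@P[:3,:3].T; o=P[:3,3]
    return o+d*((z-o[2])/d[:,2])[:,None]
def proj(c,P,X):
    Q=np.linalg.inv(P); X=np.array(X,float).reshape(-1,3)
    return cv2.projectPoints(X,cv2.Rodrigues(Q[:3,:3])[0],Q[:3,3],K(c),np.array(c['dist'],float))[0].reshape(-1,2)
def save(c,n): cv2.imwrite('pics/'+n+'.png',c['img'][:,:,::-1])
E
python3 - <<'E'
from h import *
s=manip.read_state();print(s)
for n in ['top','side']:
    c=manip.camera(n);save(c,n+'1');P=pose(c);print(n,P[:3,3].round(),P[:3,2].round(2))
    for t in ['pack','dock','old_pack','screwdriver','meter','spool','cleaner','mug']:
        for d in manip.find_in(t,c)[:3]:
            r=d['rect'];print(t,round(d['conf'],2),np.round(r), ray(c,P,[[r[0]+r[2]/2,r[1]+r[3]/2]],40).round()[0])
E
```

```text
{'clock': 0.0, 'joints': array([ 1.23638825e+00,  3.00469498e-01,  1.52157125e+00, -6.05994729e-05,
        1.32069790e+00, -6.66383068e-02]), 'qd': array([ 2.37619025e-04, -9.94148674e-04, -5.40790718e-05, -7.48317288e-04,
        1.30637864e-03, -5.28259467e-04]), 'effort': array([-3.80576123e-03, -5.31789351e+01, -3.52742457e+01,  7.06650387e-02,
        2.43756064e-02, -1.08206891e-04]), 'eef_pos': array([145.47544685, 530.15243351, 212.89136459]), 'eef_rot': array([-3.14044530e+00, -1.77438341e-05,  2.87383791e+00]), 'wrist_force': array([-0.07516448,  0.54431077, -0.18426812]), 'moment': array([-0.02295145, -0.06664121,  0.01463975]), 'finger_gap': 93.90597945435964}
top [ 421.   11. 1468.] [ 0.1   0.01 -1.  ]
pack 0.7 [415. 215.  28.  20.] [ 482. -329.   40.]
pack 0.59 [394. 195.  19.  16.] [ 548. -251.   40.]
pack 0.49 [240. 177.  77.  39.] [556. 137.  40.]
dock 0.82 [318. 250.  76.  38.] [ 341. -105.   40.]
dock 0.68 [242. 177.  76.  40.] [554. 132.  40.]
old_pack 0.49 [378. 141.  14.  22.] [ 706. -190.   40.]
screwdriver 0.83 [249. 228.  27.  59.] [366. 182.  40.]
meter 0.9
[... 159 characters left out ...]
2. 148.  19.  22.] [666. 445.  40.]
cleaner 0.55 [171. 150.  21.  19.] [665. 446.  40.]
mug 0.87 [148. 218.  36.  26.] [440. 479.  40.]
side [  408. -1283.  1009.] [ 0.08  0.82 -0.57]
pack 0.94 [334. 249.  13.  30.] [ 556. -231.   40.]
pack 0.64 [313. 259.  16.  42.] [ 493. -289.   40.]
dock 0.92 [307. 169.  41.  57.] [560. 123.  40.]
dock 0.76 [249. 211.  35.  66.] [ 341. -105.   40.]
dock 0.5 [340. 133.  13.  29.] [685. 479.  40.]
screwdriver 0.66 [250. 194.  48.  14.] [370. 129.  40.]
meter 0.85 [356. 297.  60.  61.] [ 638. -483.   40.]
spool 0.81 [400. 271.  11.  19.] [ 728. -326.   40.]
spool 0.47 [258. 194.  42.  12.] [388. 131.  40.]
cleaner 0.67 [339. 132.  11.  32.] [674. 473.  40.]
```

View pics/top1.png

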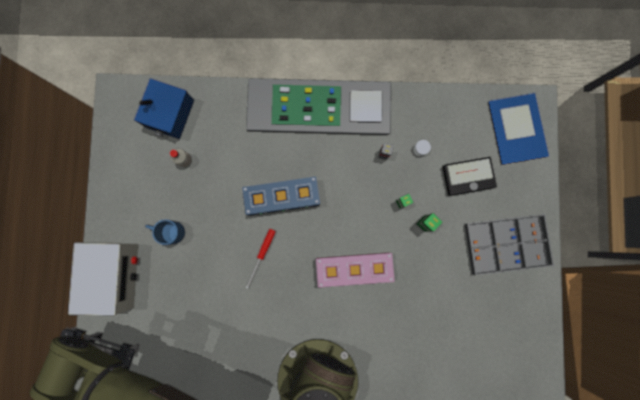

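View pics/side1.png

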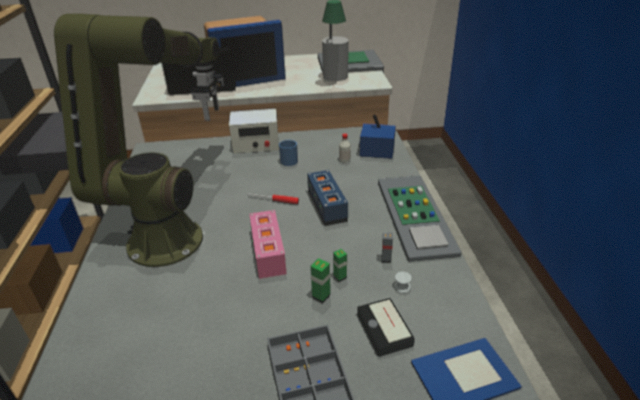

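The top view shows the blue dock at about (281,196) and the small green pack at (405,201). The bigger look-alike is at (430,222), and the pink dock at (355,269) is not the one I want. I'll go to the dock first for a closer look.

```bash
cat >> h.py <<'E'
def go(x,y,z,yaw=None):
    s=manip.read_state();M=R.from_euler('xyz',s['eef_rot']).as_matrix()
    d=M.T@(np.array([x,y,z])-s['eef_pos']); r=0
    if yaw is not None:
        r=-(np.degrees(yaw-s['eef_rot'][2])); r=(r+90)%180-90
    print('shift',d.round(1),'roll',round(r,2),'yaw',s['eef_rot'].round(4),'j6',s['joints'][5].round(2)); return d,r
E
python3 - <<'E'
from h import *
c=manip.camera('wrist');print(np.array(c['T_tool_cam']).round(2),c['vfov'],c['dist'])
T=np.array(c['T_tool_cam'])
s=manip.read_state()
M=R.from_euler('xyz',s['eef_rot']).as_matrix()
print('cam offset world',(M@T[:3,3]).round(),'axis',(M@T[:3,2]).round(2))
go(554,132,280);go(548,-251,280)
E
```

```text
[[ 0.0000e+00 -9.7000e-01 -2.6000e-01  7.6350e+01]
 [ 1.0000e+00  0.0000e+00 -0.0000e+00  1.2000e-01]
 [ 0.0000e+00 -2.6000e-01  9.7000e-01 -1.7155e+02]
 [ 0.0000e+00  0.0000e+00  0.0000e+00  1.0000e+00]] 71.01663258684005 [-0.03171649  0.          0.          0.          0.        ]
cam offset world [-74.  20. 172.] axis [ 0.25 -0.07 -0.97]
shift [-499.3 -276.1  -66.6] roll 0 yaw [ 3.1416 -0.      2.8738] j6 -0.07
shift [-594.9 -647.   -66.6] roll 0 yaw [ 3.1416 -0.      2.8738] j6 -0.07
```

Emit:
send_rows(
  series=[
    [[1,-500,-276,-67,0],[1,-500,-276,-67,0],[1,-500,-276,-67,0],[1,-500,-276,-67,0],[1,-500,-276,-67,0],[1,-500,-276,-67,0],[1,-500,-276,-67,0],[1,-500,-276,-67,0],[1,-500,-276,-67,0],[1,-500,-276,-67,0]],
  ],
)

```text
clock: 1.95
eef_pos: [502.5, 182.1, 272.2]
eef_rot: [3.141, 0.0, 2.874]
wrist_force: [-0.1, 0.8, 0.5]
finger_gap: 94.1
```

Emit:
send_rows(
  series=[
    [[1,-63,-34,-8,0],[1,-63,-34,-8,0],[1,-63,-34,-8,0],[1,-63,-34,-8,0]],
  ],
)

```text
clock: 2.35
eef_pos: [552.8, 134.6, 279.4]
eef_rot: [-3.141, -0.001, 2.873]
wrist_force: [-0.0, 0.4, 0.1]
finger_gap: 94.2
```

```bash
python3 - <<'E'
from h import *
s=manip.read_state();c=manip.camera('wrist');save(c,'w1');P=pose(c,s);np.savez('w1',P=P)
print(s['eef_pos'])
hsv=cv2.cvtColor(c['img'],cv2.COLOR_RGB2HSV)
for d in manip.silhouettes('dock',c)[:2]: print(d['conf'],d['rect'])
m=((hsv[:,:,0]>8)&(hsv[:,:,0]<22)&(hsv[:,:,1]>120)&(hsv[:,:,2]>80)).astype(np.uint8)
n,l,st,ce=cv2.connectedComponentsWithStats(m)
for i in range(1,n):
    if st[i,4]>200:
        uv=ce[i];print(st[i],uv.round(1),ray(c,P,[uv],73).round(1),ray(c,P,[[st[i,0],st[i,1]]],73).round(1))
go(548,-251,280)
E
```

```text
[552.77700135 134.58321186 279.35540402]
0.62 [226.3, 119.6, 173.9, 120.6]
0.6 [0.1, 0.4, 208.5, 138.1]
[125  34  29  31 517] [139.5  49.3] [[331.4 -33.7  73. ]] [[310.1 -44.4  73. ]]
[ 79  58  28  30 466] [91.9 72.7] [[ 338.9 -104.7   73. ]] [[ 318.  -113.3   73. ]]
[ 35  82  26  27 408] [47.4 95. ] [[ 346.1 -175.4   73. ]] [[ 326.6 -184.1   73. ]]
[346 152  26  26 422] [358.5 164.8] [[544.3 195.1  73. ]] [[523.3 182.9  73. ]]
[299 174  26  25 328] [311.1 186.9] [[556.9 125.1  73. ]] [[535.2 114.   73. ]]
[255 195  25  24 346] [267. 207.] [[568.3  57.4  73. ]] [[547.3  46.7  73. ]]
[131 286  33  56 802] [143.4 313.6] [[ 685.2 -189.6   73. ]] [[ 634.1 -187.    73. ]]
[471 286  33  56 786] [490.5 313.7] [[831.9 345.9  73. ]] [[772.4 320.9  73. ]]
[ 293  353  292   21 3230] [451.4 365.4] [[917.8 271.2  73. ]] [[819.6  20.3  73. ]]
shift [-9.760e+01 -3.738e+02 -3.000e-01] roll 0 yaw [ 3.1415e+00 -1.0000e-04  2.8748e+00] j6 -1.13
```

View pics/w1.png

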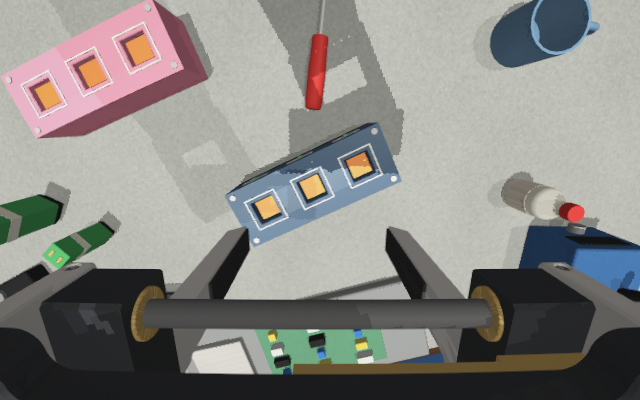

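The wrist view shows the blue dock with its bays at (267,207), (311,187) and (358,165), spaced 70 mm apart as they should be. Next I'll fit the white outlines and go to the pack.

```bash
python3 - <<'E'
from h import *
c=manip.camera('wrist');s=manip.read_state();P=pose(c,s)
# rectify dock-top plane z=82 at 0.5mm/px
x0,y0=480,0
g=np.array([[x,y,82.] for y in np.arange(y0,260,.5) for x in np.arange(x0,640,.5)])
uv=proj(c,P,g).astype(np.float32)
W=320;H=len(g)//W
im=cv2.remap(c['img'],uv[:,0].reshape(H,W),uv[:,1].reshape(H,W),cv2.INTER_LINEAR)
cv2.imwrite('pics/rect.png',cv2.resize(im[:,:,::-1],None,fx=1,fy=1))
hsv=cv2.cvtColor(im,cv2.COLOR_RGB2HSV)
m=((hsv[:,:,1]<70)&(hsv[:,:,2]>165)).astype(np.uint8)
cs,_=cv2.findContours(m,cv2.RETR_EXTERNAL,cv2.CHAIN_APPROX_NONE)
for k in cs:
    r=cv2.minAreaRect(k)
    if 30<min(r[1])/2<60 and max(r[1])/2<60: print(x0+r[0][0]/2,y0+r[0][1]/2,np.array(r[1])/2,r[2])
cv2.imwrite('pics/rect.png',np.hstack([im[:,:,::-1],cv2.merge([m*255]*3)]))
E
```

Emit:
send_rows(
  series=[
    [[1,-97,-374,0,0],[1,-97,-374,0,0],[1,-97,-374,0,0],[1,-97,-374,0,0],[1,-97,-374,0,0],[1,-97,-374,0,0],[1,-97,-374,0,0],[1,-97,-374,0,0],[1,-97,-374,0,0]],
  ],
)

```text
clock: 3.4
eef_pos: [547.0, -254.7, 279.2]
eef_rot: [-3.141, -0.001, 2.871]
wrist_force: [-0.1, 0.1, -1.6]
finger_gap: 93.9
```

```bash
python3 - <<'E'
from h import *
s=manip.read_state();c=manip.camera('wrist');save(c,'w2');P=pose(c,s)
print(s['eef_pos'],s['joints'].round(2))
for d in manip.find_in('pack',c)[:4]: print(d['conf'],np.round(d['rect']))
for d in manip.find_in('old_pack',c)[:4]: print('old',d['conf'],np.round(d['rect']))
E
```

```text
[ 546.95858553 -254.70922157  279.20090445] [-0.5   0.38  1.26 -0.    1.5  -1.8 ]
0.71 [306. 165.  36.  37.]
0.64 [567.   0.  27.  41.]
0.6 [228. 135.  58.  44.]
old 0.81 [369. 243.  32.  47.]
```

View pics/w2.png

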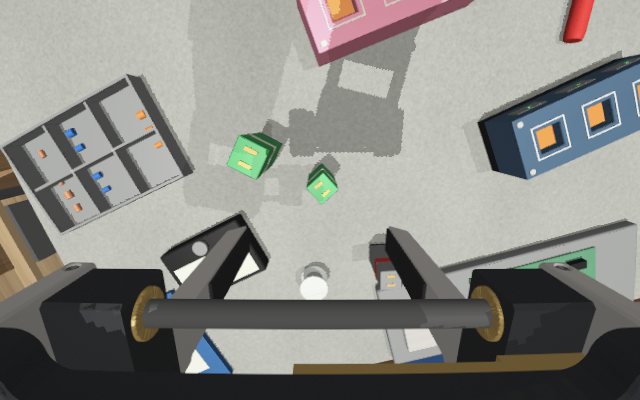

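```bash
cat >> h.py <<'E'
def rectify(c,P,x0,x1,y0,y1,z,k=4):
    xs=np.arange(x0,x1,1/k);ys=np.arange(y0,y1,1/k)
    X,Y=np.meshgrid(xs,ys);uv=proj(c,P,np.c_[X.ravel(),Y.ravel(),np.full(X.size,z)]).astype(np.float32)
    return cv2.remap(c['img'],uv[:,0].reshape(X.shape),uv[:,1].reshape(X.shape),cv2.INTER_LINEAR)
E
python3 - <<'E'
from h import *
s=manip.read_state();c=manip.camera('wrist');P=pose(c,s)
ctr=ray(c,P,[[321,185],[392,270]],100);print(ctr.round())
x,y=ctr[0,:2].round()
im=rectify(c,P,x-40,x+40,y-40,y+40,100)
h=cv2.cvtColor(im,cv2.COLOR_RGB2HSV)
m=((h[:,:,2]>130)&(h[:,:,1]>60)).astype(np.uint8);m=cv2.morphologyEx(m,cv2.MORPH_CLOSE,np.ones((9,9)))
for k in cv2.findContours(m,cv2.RETR_EXTERNAL,cv2.CHAIN_APPROX_NONE)[0]:
    r=cv2.minAreaRect(k)
    if min(r[1])>40: print(x-40+r[0][0]/4,y-40+r[0][1]/4,np.array(r[1])/4,r[2])
w=cv2.imread('pics/w1.png')[:,:,::-1];c1=dict(c,img=np.ascontiguousarray(w));P1=np.load('w1.npz')['P']
d=rectify(c1,P1,480,640,0,260,82,3)
cv2.imwrite('pics/r.png',np.hstack([cv2.resize(d,None,fx=.75,fy=.75),np.vstack([im,np.repeat(m[:,:,None]*255,3,2)] )[:585] if 0 else cv2.copyMakeBorder(np.vstack([im,cv2.merge([m*255]*3)])[:585],0,max(0,585-640),0,0,0)])[:,:,::-1])
E
```

```text
[[ 548. -245.  100.]
 [ 691. -181.  100.]]
550.301139831543 -248.7789192199707 [30.81330872 31.31215858] 26.82198143005371
```

View pics/r.png

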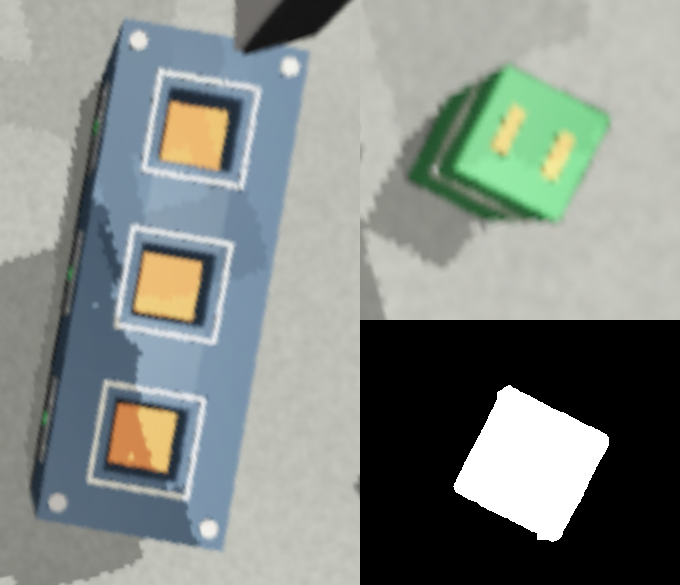

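Both fits match the known sizes: bay spacing 70.2 mm, and the pack top about 31 mm square. The bays are at about (569.6,57.3), (557.3,126.4) and (545.1,195.5), with the dock at yaw 10°. The pack is at (550.3,-248.8), yaw about 27°. I'll turn the jaws so they stay clear of the larger pack.

Emit:
send_rows(
  series=[
    [[1,-2,7,60,80],[1,-2,7,60,80],[1,-2,7,60,80],[1,-2,7,60,80],[1,-2,7,60,80],[1,-2,7,60,80],[1,-2,7,60,80],[1,-2,7,60,80],[1,-2,7,60,80],[1,-2,7,60,80]],
  ],
)

```text
clock: 4.6
eef_pos: [551.8, -244.0, 220.1]
eef_rot: [3.141, 0.0, 1.474]
wrist_force: [0.5, 0.0, 0.5]
finger_gap: 94.4
```

Emit:
send_rows(
  series=[
    [[1,0,0,0,57],[1,0,0,0,57],[1,0,0,0,57],[1,0,0,0,57],[1,0,0,0,57],[1,0,0,0,57],[1,0,0,0,57],[1,0,0,0,57]],
  ],
)

```text
clock: 5.4
eef_pos: [551.7, -244.2, 220.1]
eef_rot: [3.141, -0.0, 0.483]
wrist_force: [0.4, 0.6, 0.7]
finger_gap: 93.9
```

```bash
python3 - <<'E'
from h import *
s=manip.read_state();c=manip.camera('wrist');P=pose(c,s);save(c,'w3');print(s['eef_pos'],s['eef_rot'])
x,y=550,-249
im=rectify(c,P,x-40,x+40,y-40,y+40,100)
h=cv2.cvtColor(im,cv2.COLOR_RGB2HSV)
m=((h[:,:,2]>130)&(h[:,:,1]>60)).astype(np.uint8);m=cv2.morphologyEx(m,cv2.MORPH_CLOSE,np.ones((9,9)))
for k in cv2.findContours(m,cv2.RETR_EXTERNAL,cv2.CHAIN_APPROX_NONE)[0]:
    r=cv2.minAreaRect(k)
    if min(r[1])>40: print(x-40+r[0][0]/4,y-40+r[0][1]/4,np.array(r[1])/4,r[2])
go(550,-249,72,np.radians(27))
E
```

```text
[ 551.74347961 -244.17138705  220.0940937 ] [ 3.14124275e+00 -3.03598703e-04  4.83201520e-01]
551.0222969055176 -249.33378219604492 [29.77585411 30.21775055] 27.89727020263672
shift [ -3.7   3.3 148. ] roll 0.88 yaw [ 3.1413e+00 -3.0000e-04  4.8660e-01] j6 0.61
```

View pics/w3.png

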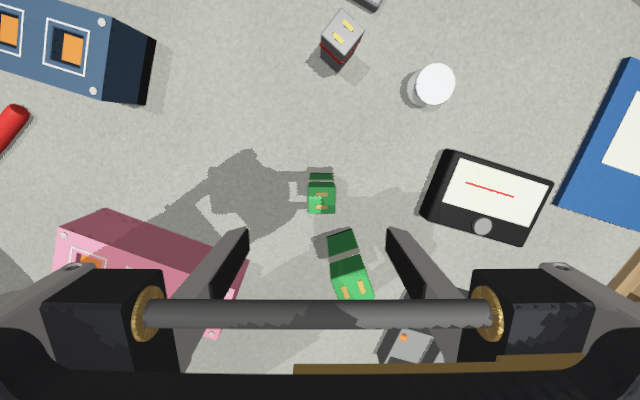

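The wrist view at (321,195) shows the small pack centred between the jaws and square to them, with the big one clear at (350,265). I'll go down and grip.

Emit:
send_rows(
  series=[
    [[1,-3,4,10,0],[1,-3,4,50,0],[1,-3,4,90,0],[1,-3,4,125,0],[1,-3,4,148,0],[1,-3,4,148,0],[0,-3,4,148,0],[0,-3,4,148,0],[0,-3,4,148,0],[0,-3,4,148,0]],
  ],
  newtons=30,
)

```text
clock: 6.45
eef_pos: [550.9, -250.8, 72.7]
eef_rot: [3.14, -0.001, 0.483]
wrist_force: [-0.6, -0.3, -0.3]
finger_gap: 65.4
```

Emit:
send_rows(
  series=[
    [[0,0,0,0,0],[0,0,0,0,0],[0,0,0,0,0],[0,0,0,0,0]],
  ],
)

```text
clock: 6.85
eef_pos: [550.6, -250.6, 71.7]
eef_rot: [-3.142, 0.0, 0.483]
wrist_force: [-0.1, -0.1, -0.1]
finger_gap: 33.3
```

Emit:
send_rows(
  series=[
    [[0,0,0,0,0],[0,0,0,0,0],[0,0,0,0,0],[0,0,0,-20,0],[0,0,0,-60,0],[0,0,0,-90,0],[0,0,0,-100,0],[0,0,0,-100,0]],
  ],
)

```text
clock: 7.65
eef_pos: [550.9, -250.7, 172.3]
eef_rot: [3.14, -0.001, 0.483]
wrist_force: [-0.0, 0.3, -2.1]
finger_gap: 29.8
```

```bash
python3 - <<'E'
from h import *
s=manip.read_state();print(s['finger_gap'],s['wrist_force'])
c=manip.camera('wrist');P=pose(c,s);save(c,'w4')
M=R.from_euler('xyz',s['eef_rot']).as_matrix()
z=s['eef_pos'][2]-72+100;print(s['eef_pos'])
x,y=s['eef_pos'][:2].round()
im=rectify(c,P,x-40,x+40,y-40,y+40,z)
h=cv2.cvtColor(im,cv2.COLOR_RGB2HSV)
m=((h[:,:,2]>110)&(h[:,:,1]>60)&(h[:,:,0]>15)&(h[:,:,0]<85)).astype(np.uint8);m=cv2.morphologyEx(m,cv2.MORPH_CLOSE,np.ones((9,9)))
for k in cv2.findContours(m,cv2.RETR_EXTERNAL,cv2.CHAIN_APPROX_NONE)[0]:
    r=cv2.minAreaRect(k)
    if min(r[1])>40:
        p=np.array([x-40+r[0][0]/4,y-40+r[0][1]/4,z]);print(p,np.array(r[1])/4,r[2],'in tool',M.T@(p-s['eef_pos']))
cv2.imwrite('pics/g.png',np.hstack([im[:,:,::-1],cv2.merge([m*255]*3)]))
go(569.6,57.3,180,np.radians(10))
go(557.3,126.4,180,np.radians(10))
E
```

```text
29.758049552283858 [-0.00810491  0.30484251 -2.13263998]
[ 550.86463673 -250.73317841  172.29019797]
[ 551.57021332 -249.98433685  200.29019797] [30.46991348 29.64000702] 27.315608978271484 in tool [  0.99808433  -0.29671002 -27.99954273]
shift [ 159.9 -263.7   -9.2] roll 17.66 yaw [-3.1409e+00  5.0000e-04  4.8270e-01] j6 0.6
shift [ 181.1 -330.6   -9.2] roll 17.66 yaw [-3.1409e+00  5.0000e-04  4.8270e-01] j6 0.6
```

View pics/w4.png

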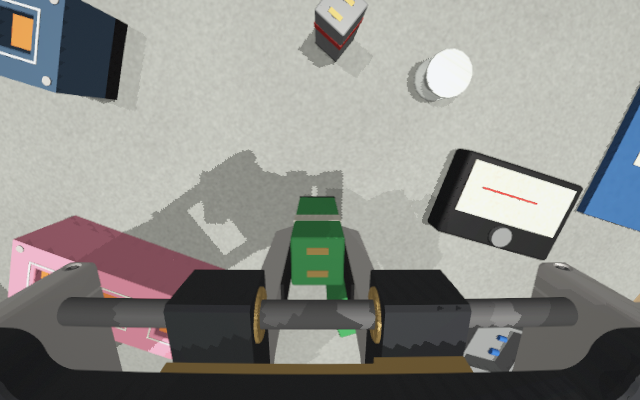

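The pack is held (gap 29.8 mm) and sits 1 mm along tool x. I'll go to the nearest bay.

Emit:
send_rows(
  series=[
    [[0,159,-264,-18,17.7],[0,159,-264,-18,17.7],[0,159,-264,-18,17.7],[0,159,-264,-18,17.7],[0,159,-264,-18,17.7],[0,159,-264,-18,17.7],[0,159,-264,-18,17.7],[0,159,-264,-18,17.7],[0,159,-264,-18,17.7],[0,159,-264,-18,17.7]],
  ],
)

```text
clock: 8.7
eef_pos: [568.7, 55.5, 188.9]
eef_rot: [3.142, 0.001, 0.172]
wrist_force: [-0.7, -0.5, -1.2]
finger_gap: 29.5
```

```bash
python3 - <<'E'
from h import *
s=manip.read_state();c=manip.camera('wrist');P=pose(c,s)
print(s['eef_pos'],s['eef_rot'],s['wrist_force'])
d=rectify(c,P,480,640,0,260,82,3)
save(c,'w5');d=cv2.resize(d,None,fx=.75,fy=.75)[:,:,::-1]
w=cv2.resize(c['img'][:,:,::-1],None,fx=.65,fy=.65)
o=np.zeros((585,780,3),np.uint8);o[:,:360]=d;o[:260,362:362+416]=w;cv2.imwrite('pics/d.png',o)
go(568.6,57.1,150,np.radians(10))
E
```

```text
[568.73212306  55.5282924  188.87583292] [3.14152304e+00 1.30577649e-03 1.72120930e-01] [-0.66228458 -0.50608808 -1.19947178]
shift [ 0.1 -1.5 39.1] roll -0.15 yaw [3.1416e+00 8.0000e-04 1.7190e-01] j6 1.43
```

View pics/d.png

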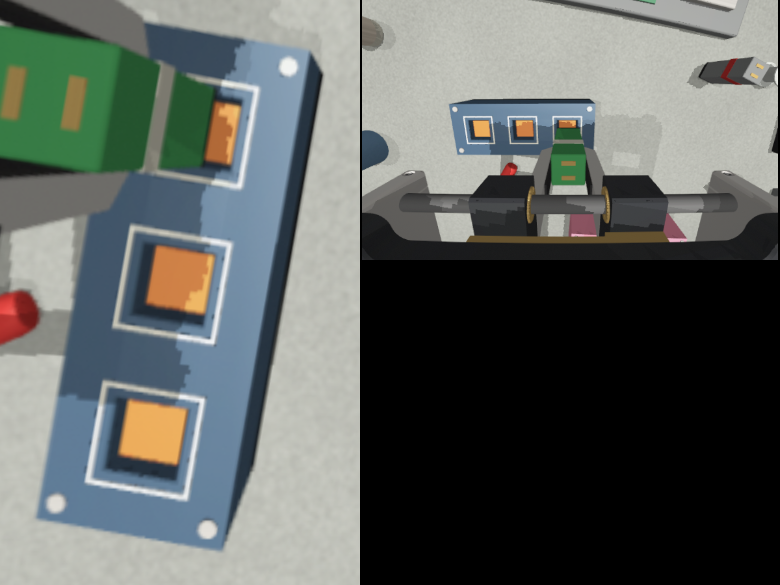

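The dock fit from the new viewpoint agrees within 0.5 mm. I'll centre the pack over the bay and go down to just inside the mouth.

Emit:
send_rows(
  series=[
    [[0,0,-1.7,15,0],[0,0,-1.7,25,0],[0,0,-1.7,32,0],[0,0,-1.7,36,0],[0,0,-1.7,38,0],[0,0,-1.7,40,0],[0,0,-1.7,40,0]],
  ],
)

```text
clock: 9.45
eef_pos: [568.6, 58.7, 149.7]
eef_rot: [3.142, -0.0, 0.174]
wrist_force: [0.4, 0.4, -2.5]
finger_gap: 29.8
```

Emit:
send_rows(
  series=[
    [[0,0,0,2,0],[0,0,0,4,0],[0,0,0,4,0]],
  ],
)

```text
clock: 9.75
eef_pos: [568.9, 58.4, 145.9]
eef_rot: [3.141, -0.001, 0.174]
wrist_force: [0.7, -3.3, -0.2]
finger_gap: 30.1
```

Emit:
send_rows(
  series=[
    [[0,0,1.2,0,0],[0,0,1.2,2,0],[0,0,1.2,4,0],[0,0,1.2,4,0]],
  ],
)

```text
clock: 10.15
eef_pos: [568.8, 57.6, 141.6]
eef_rot: [-3.141, 0.0, 0.174]
wrist_force: [-0.6, -0.2, 1.3]
finger_gap: 30.1
```

Emit:
send_rows(
  series=[
    [[0,0,0,2.5,0],[0,0,0,5,0],[0,0,0,7.5,0],[0,0,0,10,0],[0,0,0,12.5,0],[0,0,0,12.5,0]],
  ],
)

```text
clock: 10.75
eef_pos: [568.8, 57.6, 128.8]
eef_rot: [-3.141, 0.0, 0.174]
wrist_force: [-0.8, 2.5, 2.2]
finger_gap: 29.9
```

Emit:
send_rows(
  series=[
    [[0,0,0,2,0],[0,0,0,4,0],[0,0,0,6,0],[0,0,0,8,0],[0,0,0,9,0],[0,0,0,9,0]],
  ],
)

```text
clock: 11.35
eef_pos: [568.8, 57.6, 120.0]
eef_rot: [-3.141, 0.0, 0.174]
wrist_force: [-0.9, 1.8, 2.5]
finger_gap: 29.9
```

Emit:
send_rows(
  series=[
    [[0,0,0,1,0],[0,0,0,2,0],[0,0,0,2,0]],
  ],
)

```text
clock: 11.65
eef_pos: [568.8, 57.6, 118.2]
eef_rot: [-3.142, -0.0, 0.174]
wrist_force: [-2.6, 1.8, 4.3]
finger_gap: 29.7
```

Emit:
send_rows(
  series=[
    [[0,0,0,0.5,0],[0,0,0,1,0],[0,0,0,1,0]],
  ],
)

```text
clock: 11.95
eef_pos: [568.9, 57.6, 117.5]
eef_rot: [-3.142, -0.0, 0.174]
wrist_force: [-2.8, 2.6, 6.2]
finger_gap: 29.7
```

Emit:
send_rows(
  series=[
    [[0,0,0,0.5,0],[0,0,0,1,0],[0,0,0,1,0]],
  ],
)

```text
clock: 12.25
eef_pos: [568.9, 57.6, 116.8]
eef_rot: [3.142, -0.001, 0.174]
wrist_force: [-3.9, 3.2, 9.6]
finger_gap: 29.9
```

The force climbs to about 12 N at 36–37 mm, so this bay has a leftover. I'll back out and try the middle bay.

Emit:
send_rows(
  series=[
    [[0,0,0,-5,0],[0,0,0,-20,0],[0,0,0,-40,0],[0,0,0,-56,0],[0,0,0,-56,0],[0,0,-35,-56,0],[0,0,-70,-56,0],[0,0,-70,-56,0],[0,0,-70,-56,0]],
  ],
)

```text
clock: 13.15
eef_pos: [556.4, 126.6, 171.1]
eef_rot: [3.141, 0.001, 0.175]
wrist_force: [0.3, -0.8, -1.7]
finger_gap: 29.6
```

```bash
python3 - <<'E'
from h import *
s=manip.read_state();c=manip.camera('wrist');P=pose(c,s)
M=R.from_euler('xyz',s['eef_rot']).as_matrix();z=s['eef_pos'][2]+28
x,y=s['eef_pos'][:2].round();print(s['eef_pos'],s['eef_rot'],s['wrist_force'])
im=rectify(c,P,x-40,x+40,y-40,y+40,z)
h=cv2.cvtColor(im,cv2.COLOR_RGB2HSV)
m=((h[:,:,2]>110)&(h[:,:,1]>60)&(h[:,:,0]>15)&(h[:,:,0]<85)).astype(np.uint8);m=cv2.morphologyEx(m,cv2.MORPH_CLOSE,np.ones((9,9)))
for k in cv2.findContours(m,cv2.RETR_EXTERNAL,cv2.CHAIN_APPROX_NONE)[0]:
    r=cv2.minAreaRect(k)
    if min(r[1])>40:
        p=np.array([x-40+r[0][0]/4,y-40+r[0][1]/4,z]);print(p,np.array(r[1])/4,r[2],'in tool',M.T@(p-s['eef_pos']))
go(555.9,126.3,150,np.radians(10))
E
```

```text
[556.36611904 126.60636642 171.05131664] [3.14115961e+00 1.39007123e-03 1.74983780e-01] [ 0.30719117 -0.8106035  -1.73627101]
[557.25605011 127.04053497 199.05131664] [29.47094917 29.73014832] 9.950627326965332 in tool [  0.9130037   -0.2604827  -28.00141162]
shift [-0.6 -0.4 21.3] roll -0.03 yaw [3.1412e+00 1.2000e-03 1.7390e-01] j6 1.56
```

No slip. Descending into the middle bay.

Emit:
send_rows(
  series=[
    [[0,-0.4,0,8,0],[0,-0.4,0,14,0],[0,-0.4,0,17,0],[0,-0.4,0,20,0],[0,-0.4,0,22,0],[0,-0.4,0,24,0],[0,-0.4,0,24,0]],
  ],
)

```text
clock: 13.9
eef_pos: [556.3, 126.4, 148.0]
eef_rot: [3.142, 0.0, 0.174]
wrist_force: [0.4, 0.8, -1.6]
finger_gap: 29.8
```

Emit:
send_rows(
  series=[
    [[0,0,0,2,0],[0,0,0,4,0],[0,0,0,6,0],[0,0,0,6,0]],
  ],
)

```text
clock: 14.3
eef_pos: [556.4, 126.4, 142.3]
eef_rot: [-3.142, -0.0, 0.174]
wrist_force: [-1.1, 0.7, 1.5]
finger_gap: 29.6
```

Emit:
send_rows(
  series=[
    [[0,0,0,2.5,0],[0,0,0,5,0],[0,0,0,7.5,0],[0,0,0,10,0],[0,0,0,12.5,0],[0,0,0,15,0],[0,0,0,17.5,0],[0,0,0,20,0],[0,0,0,22,0],[0,0,0,22,0]],
  ],
)

```text
clock: 15.3
eef_pos: [556.3, 126.4, 119.9]
eef_rot: [-3.142, 0.0, 0.174]
wrist_force: [0.0, 0.6, 1.8]
finger_gap: 29.7
```

Emit:
send_rows(
  series=[
    [[0,0,0,1,0],[0,0,0,2,0],[0,0,0,3,0],[0,0,0,3,0]],
  ],
)

```text
clock: 15.7
eef_pos: [556.4, 126.4, 117.5]
eef_rot: [3.142, -0.0, 0.174]
wrist_force: [-1.7, 1.0, 6.7]
finger_gap: 30.0
```

Emit:
send_rows(
  series=[
    [[0,0,0,0.5,0],[0,0,0,1,0],[0,0,0,1,0]],
  ],
)

```text
clock: 16.0
eef_pos: [556.5, 126.5, 116.8]
eef_rot: [-3.142, -0.001, 0.174]
wrist_force: [-3.1, 0.0, 9.0]
finger_gap: 29.7
```

The middle bay stops at the same depth with the same force rise, so it has a leftover too. The last bay should be the clear one.

Emit:
send_rows(
  series=[
    [[0,0,0,-5,0],[0,0,0,-20,0],[0,0,0,-40,0],[0,0,0,-56,0],[0,0,0,-56,0],[0,0,-35,-56,0],[0,0,-70,-56,0],[0,0,-70,-56,0],[0,0,-70,-56,0]],
  ],
)

```text
clock: 16.9
eef_pos: [543.7, 195.5, 170.9]
eef_rot: [3.141, 0.002, 0.175]
wrist_force: [-0.3, -0.4, -2.0]
finger_gap: 30.2
```

Emit:
send_rows(
  series=[
    [[0,0,0,8,0],[0,0,0,14,0],[0,0,0,17,0],[0,0,0,20,0],[0,0,0,22,0],[0,0,0,24,0],[0,0,0,24,0]],
  ],
)

```text
clock: 17.6
eef_pos: [544.2, 195.3, 148.0]
eef_rot: [3.142, 0.0, 0.174]
wrist_force: [0.6, -0.2, -2.0]
finger_gap: 30.0
```

Emit:
send_rows(
  series=[
    [[0,0,0,2,0],[0,0,0,4,0],[0,0,0,6,0],[0,0,0,6,0]],
  ],
)

```text
clock: 18.0
eef_pos: [544.3, 195.4, 142.4]
eef_rot: [-3.142, -0.0, 0.174]
wrist_force: [-0.4, -0.6, 2.4]
finger_gap: 29.5
```

Emit:
send_rows(
  series=[
    [[0,0,0,2.5,0],[0,0,0,5,0],[0,0,0,7.5,0],[0,0,0,10,0],[0,0,0,12.5,0],[0,0,0,15,0],[0,0,0,17.5,0],[0,0,0,20,0],[0,0,0,22,0],[0,0,0,22,0]],
  ],
)

```text
clock: 19.0
eef_pos: [544.2, 195.4, 119.9]
eef_rot: [-3.142, 0.0, 0.174]
wrist_force: [0.7, 1.3, 1.8]
finger_gap: 29.9
```

Emit:
send_rows(
  series=[
    [[0,0,0,1,0],[0,0,0,2,0],[0,0,0,3,0],[0,0,0,3,0]],
  ],
)

```text
clock: 19.4
eef_pos: [544.2, 195.4, 117.1]
eef_rot: [-3.142, -0.0, 0.174]
wrist_force: [0.4, 0.6, 3.0]
finger_gap: 29.9
```

Emit:
send_rows(
  series=[
    [[0,0,0,1,0],[0,0,0,2,0],[0,0,0,2,0]],
  ],
)

```text
clock: 19.7
eef_pos: [544.2, 195.4, 115.1]
eef_rot: [-3.142, 0.0, 0.174]
wrist_force: [1.0, 1.0, 3.0]
finger_gap: 30.1
```

Emit:
send_rows(
  series=[
    [[0,0,0,2,0],[0,0,0,4,0],[0,0,0,6,0],[0,0,0,8,0],[0,0,0,10,0],[0,0,0,10,0]],
  ],
)

```text
clock: 20.3
eef_pos: [544.2, 195.4, 104.9]
eef_rot: [3.142, 0.0, 0.174]
wrist_force: [1.1, 0.4, 1.6]
finger_gap: 29.8
```

Emit:
send_rows(
  series=[
    [[0,0,0,1,0],[0,0,0,2,0],[0,0,0,2,0]],
  ],
)

```text
clock: 20.6
eef_pos: [544.2, 195.4, 103.1]
eef_rot: [-3.142, 0.0, 0.174]
wrist_force: [0.7, 1.9, 1.3]
finger_gap: 29.9
```

Emit:
send_rows(
  series=[
    [[0,0,0,0.5,0],[0,0,0,1,0],[0,0,0,1.5,0],[0,0,0,1.5,0]],
  ],
)

```text
clock: 21.0
eef_pos: [544.3, 195.4, 101.8]
eef_rot: [-3.142, -0.0, 0.174]
wrist_force: [-0.1, 0.3, 4.3]
finger_gap: 30.1
```

Emit:
send_rows(
  series=[
    [[0,0,0,0.5,0],[0,0,0,1,0],[0,0,0,1,0]],
  ],
)

```text
clock: 21.3
eef_pos: [544.3, 195.4, 101.1]
eef_rot: [-3.142, -0.0, 0.174]
wrist_force: [-0.2, 0.4, 8.4]
finger_gap: 29.8
```

The solid stop is reached about 16 mm deeper than in the others, so the pack is home. Releasing.

Emit:
send_rows(
  series=[
    [[0,0,0,-1,0],[0,0,0,-1,0],[1,0,0,-1,0],[1,0,0,-1,0],[1,0,0,-1,0],[1,0,0,-1,0],[1,0,0,-1,0],[1,0,0,-1,0],[1,0,0,-1,0],[1,0,0,-1,0]],
  ],
)

```text
clock: 22.3
eef_pos: [544.2, 195.4, 101.7]
eef_rot: [3.142, 0.0, 0.174]
wrist_force: [-0.6, -0.5, 0.2]
finger_gap: 90.2
```

Emit:
send_rows(
  series=[
    [[1,0,0,-10,0],[1,0,0,-40,0],[1,0,0,-80,0],[1,0,0,-120,0],[1,0,0,-120,0],[1,0,0,-120,0]],
  ],
)

```text
clock: 22.9
eef_pos: [544.4, 195.4, 222.8]
eef_rot: [-3.141, -0.002, 0.174]
wrist_force: [-0.2, -0.5, -0.2]
finger_gap: 94.1
```

```bash
python3 - <<'E'
from h import *
s=manip.read_state();c=manip.camera('wrist');P=pose(c,s);save(c,'w6');print(s['eef_pos'],s['wrist_force'])
for z in (128,132,136,148):
    x,y=545,195
    im=rectify(c,P,x-40,x+40,y-40,y+40,z)
    h=cv2.cvtColor(im,cv2.COLOR_RGB2HSV)
    m=((h[:,:,2]>110)&(h[:,:,1]>60)&(h[:,:,0]>20)&(h[:,:,0]<85)).astype(np.uint8);m=cv2.morphologyEx(m,cv2.MORPH_CLOSE,np.ones((9,9)))
    for k in cv2.findContours(m,cv2.RETR_EXTERNAL,cv2.CHAIN_APPROX_NONE)[0]:
        r=cv2.minAreaRect(k)
        if min(r[1])>40: print(z,x-40+r[0][0]/4,y-40+r[0][1]/4,np.array(r[1])/4,r[2])
E
```

```text
[544.35829087 195.40855854 222.76472294] [-0.22490276 -0.46979126 -0.24805877]
128 544.4585952758789 195.95689392089844 [31.03583717 31.02704811] 10.12467098236084
132 545.5792808532715 196.17575454711914 [30.54277039 30.64414597] 10.007980346679688
136 546.6470718383789 196.31121826171875 [30.08197021 30.14125443] 10.244088172912598
148 550.0031814575195 196.91082763671875 [28.65743637 28.70791245] 10.17551040649414
```

View pics/w6.png

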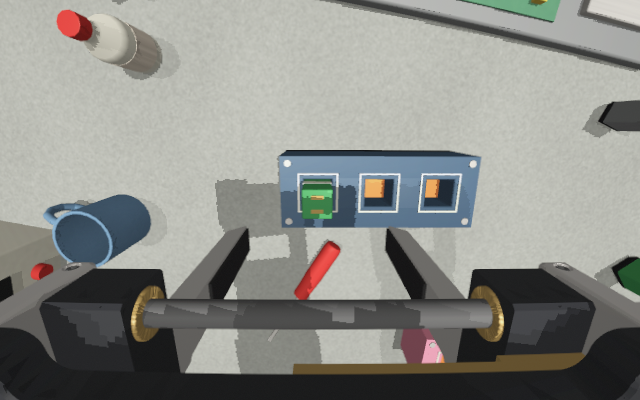

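The pack stands upright in the left bay at (318,200). Its top fits a height of about 132 mm, less than 1.5 mm from the bay's centre. Handing in.

```bash
python3 -c "
from cell import manip
print(manip.sign_off(), manip.read_state()['clock'])"
```

```text
the job is handed in; nothing more can be done
the job is handed in; nothing more can be done
```

The small green pack is seated upright in the third bay I tried, which is the dock's +y end bay. I released it, moved the gripper clear and handed the job in at about 23 s; no verdict was reported.

- **Blocked bays:** The first two bays stopped firmly at about 36–37 mm deep. I pressed with about 10–12 N there and backed out.
- **Clear bay:** In the last bay the shutter kept giving under a light, steady force. It met the solid stop about 16 mm deeper than in the others, at roughly 52 mm with the cushion squeezed (50 mm is fully home).
- **Last checks:** After release, the wrist camera put the pack within about 1 mm of the bay centre and in line with the dock (10° each). Its top appeared about 31 mm square at a height of 132 mm, as expected when home. The wrist force was back near zero. I judged uprightness by eye and did not measure it.
- **Bystanders:** Those in the last picture looked undisturbed, but I did not re-measure them.

No check failed or disagreed beyond 1–2 mm of camera error. On first entering the first bay the pack was about 1 mm off to one side and met 3 N sideways, which I corrected.

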